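# Turn the whetstone to its fine face and clamp it in its holder

### The job

The coarse grinding is done: turn the whetstone over so that its fine face (the thin layer, now underneath) is up, and lay it flat in the stone holder with one end in the pocket of the fixed stop; it chips easily, so do not drop it or let it topple. Then slide the holder's jaw up against its other end so that the stone sits tight between stop and jaw. Leave the other things on the counter where they are.

Things in the scene. Friction and masses are not known exactly. Their poses are not given: they have to be found in the camera images.
- whetstone: loose grey bar, 0.2-0.36 kg: 52 mm wide (x), 150 mm long (y), 30 mm thick (z); a thick coarse layer (21 mm, darker) on a thin fine layer (9 mm, paler). Origin: centre of the fine face; z points from the fine to the coarse face. Starts flat on the counter, coarse face up (z up). It stands safely on its 52 x 30 mm ends.
- stone_holder: low black holder fixed to the counter, 84 mm wide (x), 290 mm long (y). Origin under its middle, z up. Rubber bed 14 mm up. Fixed steel stop at the -y end: face at y = -110 mm, 16 mm above the bed; two 8 mm thick cheeks as high reach 23 mm from it towards +y, a pocket 56 mm wide for the stone's end. Sides open but for rods 2 mm above the bed at x = +-36 mm, y = +24 to +143 mm.
- holder_seat (a point): point on the bed (y = -35 mm, 14 mm up in the holder's frame) under the middle of the stone when it sits against the fixed stop; axes as the holder's: y along its length, fixed stop at the -y end, jaw at the +y end
- sliding_jaw (a joint): travel of the holder's jaw towards the fixed stop, m: 0 = fully open (face at y = +110 mm of the holder), 0.070 = against a 150 mm stone that touches the stop, 0.076 = end. Steel block 84 mm wide, 20 mm along its travel, 16 mm above the bed; thumb rest on its rear 30 mm wide, top 25.5 mm above the bed. Slides stiffly (3 N), stays where left. Starts at 0 to 0.02.
- jaw_back (a point): middle of the jaw's rear face (away from the stone), 24 mm above the counter; axes as the holder's. Pushing here towards the holder's -y closes the jaw.
- peeler_1: bystander: vegetable peeler lying flat, 170 x 25 x 18 mm
- kitchen_timer: bystander: white kitchen timer, 53 x 70 x 50 mm; origin under its middle
- stone_cup: bystander: brown-grey cup, 68 mm across, 62 mm high; origin under its middle
- salt_ramekin: bystander: white ramekin, 70 mm across, 42 mm high; origin under its middle
- bottle_1: bystander: oil bottle, 61 mm across, 267 mm high; origin under its middle
- spice_jar_1: bystander: spice jar, 46 mm across, 106 mm high; origin under its middle
- spice_jar_2: bystander: spice jar, 46 mm across, 106 mm high; origin under its middle
Things that resemble listed ones, but are neither listed nor needed, are in the scene too. Of the things that look like the whetstone, take the one that is nearest to the robot's base at the start.

How it is judged:
On the way, in this order (a step that is already met when the one before it is completed fails the run):
1. the stone lies flat in the holder, fine face up, one end in the pocket of the fixed stop (z of whetstone in the frame of holder_seat between 0.0275 and 0.0325 m and angle between the z axis of whetstone and the z axis of stone_holder, either way round below 0.06 rad and angle between whetstone's own z axis and vertical above 3 rad and angle between the y axis of whetstone and the y axis of stone_holder, either way round below 0.12 rad and x of whetstone in the frame of holder_seat between -0.006 and 0.006 m and y of whetstone in the frame of holder_seat below 0.022 m), for 0.2 s.
2. the jaw is pushed up against the stone, which sits against the fixed stop (value of joint sliding_jaw above 0.067 m and y of whetstone in the frame of holder_seat below 0.003 m), for 0.2 s.
At the end, for the whole second after the job is handed in: The whetstone lies flat on the holder's bed, fine face up (within 2.5 mm of the bed and 0.04 rad of level), square in the holder (0.06 rad, 5 mm sideways), its end within 3 mm of the fixed stop and the jaw within 3 mm of its other end; everything at rest (all of step 2 and z of whetstone in the frame of holder_seat between 0.0275 and 0.0325 m and angle between the z axis of whetstone and the z axis of stone_holder, either way round below 0.04 rad and angle between whetstone's own z axis and vertical above 3 rad and angle between the y axis of whetstone and the y axis of stone_holder, either way round below 0.06 rad and x of whetstone in the frame of holder_seat between -0.005 and 0.005 m and y of whetstone in the frame of holder_seat above -0.003 m and value of joint sliding_jaw below 0.0725 m and linear speed of whetstone below 0.01 m/s); the robot touches nothing.
It fails at once if the stone is dropped or topples over (moves faster than 0.6 m/s while not held by the fingers) (linear speed of whetstone above 0.6 m/s and contact force between the fingers and whetstone below 0.1 N).
It fails at once if a bystander is moved by more than 3 cm (distance of any of peeler_1, kitchen_timer, stone_cup, salt_ramekin, bottle_1, spice_jar_1, spice_jar_2 from where it was at the start of the episode above 0.03 m).
It also fails if it takes over 72 s, if anything falls off the work surface, if the arm or the gripper's body presses on something with over 40 N, if the wrist force passes 120 N, or if a joint passes its speed limit or range.

### The arm

A 7-joint arm with a two-finger parallel gripper is mounted at the origin on a cart in front of the work surface, level with it; the furniture and walls round the work are solid. World frame = base frame: x ahead of the robot, y to its left, z up, the work surface at z = 0. Lengths are in m, angles in rad, forces in N, time in s.
With the tool pointing down it reaches from about 0.4 to 0.85 m from the base axis. Payload 6.9 kg.
Tool frame: the origin (TCP) lies midway between the tips of the shut fingers; the grasp point (between the pads) lies behind it (ctrl.pinch_z is the z of the grasp point in the tool frame, in m); z points along the fingers, y is the line along which they close (so a half turn about z gives the same grasp; the last joint's range is limited). The gripper opens to 85 mm and grips with 20 to 120 N. Pads are 22 mm wide; open, the fingers measure 114 mm over their backs; the gripper's body (76 mm by 85 mm) begins 54 mm behind the grasp point. The pads swing forward as they close: fully open they stand 13 mm farther back than shut.
Start: joints at [1.425, 0.507, -0.238, 1.5, 0.126, 1.149, -0.155], TCP at [0.155, -0.605, 0.201] pointing down, gripper open.
Joint ranges: [-3.08, 3.08], [-0.24, 2.05], [-1.43, 1.35], [0, 2.5], [-1.52, 4.66], [0.17, 1.96], [-2.89, 2.89]. Speed limits (rad/s): [2.39, 2.39, 3.14, 3.14, 3.14, 3.14, 3.14].

### API

Orientations are given as a unit quaternion [w, x, y, z].
In Python, from station import ctrl, get_state, vision, ticket, models gives the robot as it stands. Calls block until the motion is done:
- ctrl.movep(position, orientation): joint-space move of the TCP to a pose.
- ctrl.movel(position, frame=None, max_speed=0.15): straight line of the TCP; frame=None keeps the orientation; max_speed is the mean speed in m/s.
- ctrl.set_joints(angles): joint-space move.
- ctrl.ungrasp() and ctrl.close_gripper(force=None): open the fingers fully, or close them until they stop; force is the grip in N (None keeps the last).
- ctrl.pause(seconds).
- ctrl.ik(position, orientation): joint angles nearest the present ones, or None.
- get_state(): the state.
- vision.grab_frame(name): name is "scene" or "top" or "wrist"; returns (picture, depth): 420x560x3 uint8, blue, green, red; 420x560 float32, m along the optical axis (not along the pixel's ray), 0 where there is no reading.
- vision.camera_info(name): a dict with "mtx" (3x3 intrinsics, pixels), "R" (3x3) and "t" (3): a world point X has camera coordinates R X + t; the wrist camera has in their place "hand_eye" (4x4, takes a point from camera to tool coordinates, whose origin is the TCP and whose axes are the flange's). Camera axes: x right, y down, z forward; pixel columns grow to the right and rows downward; lengths in m; the calibration is good to about 2 mm. A picture is of the moment at which its call begins: read the wrist's pose just before it. camera_info takes no time and is no camera call.
A pose or a line that the arm cannot do raises ctrl.Unreachable and nothing moves.
- ticket.close_job(): hands the job in; it is judged then, once.
Trained networks look in the newest picture that a camera, given by its name, has taken for a name from the list of things; names that differ only in an ending like _2 or _b are one class to them, and where a whole thing is asked for, a point or a joint stands for the part that bears it (a point fixed in the world has none). Each returns a list of dicts, best first, with "p" (0 to 1); they miss things now and then, are a little off and sometimes report something else, mostly with a low value. They report only what shows in the picture. A call takes as long as a camera call. They do not tell look-alikes from the thing itself.
- models.recognise(camera, target): "point" ([column, row] in pixels, amid what is visible of it).
- models.masks_of(camera, target): "mask" (420x560 bool, what is visible of it) and "point" ([column, row] in pixels, amid what is visible of it).
The state is a dict: "time": time; "qpos": joint angles; "qd": joint speeds; "tau": joint torques, N m; "tcp_pos": TCP position; "eef_rot": TCP orientation; "contact_force": force on the tool from outside, world axes, zero at the start; "wrist_torque": the same for the moment, N m; "width": finger opening in m; "gripper_force": force on a finger pad.
Only numpy, scipy, OpenCV 4.12 (cv2) and the standard library are available. Lean on these libraries where they do the work, as an engineer would, in place of code of your own. Each camera call takes 0.05 s, during which the arm holds its last target. There are 200 camera calls.

## Working session

There is one attempt and no reset: what is moved stays moved. The work goes in short steps, each a Python script; the robot and the scene stay as the last script left them, time stands still between calls to the robot, and variables do not carry over. Pictures are saved under pics/ and viewed, at most 12 in all, crops included, and the job is handed in when it is done.

```bash
ls; mkdir -p pics; cat > h.py <<'E'
import numpy as np, cv2
from station import ctrl, get_state, vision, ticket, models
from scipy.spatial.transform import Rotation as Ro
def cloud(cam, st=None, frame=None):
    img,d=frame if frame is not None else vision.grab_frame(cam)
    ci=vision.camera_info(cam); K=np.array(ci["mtx"])
    v,u=np.mgrid[:420,:560]
    P=np.stack([(u-K[0,2])/K[0,0]*d,(v-K[1,2])/K[1,1]*d,d],-1)
    if cam=="wrist":
        H=np.array(ci["hand_eye"]); P=P@H[:3,:3].T+H[:3,3]
        q=np.array(st["eef_rot"]); R=Ro.from_quat(q[[1,2,3,0]]).as_matrix()
        W=P@R.T+np.array(st["tcp_pos"])
    else:
        W=(P-np.array(ci["t"]))@np.array(ci["R"])
    W[d==0]=np.nan
    return img,W
E
python3 - <<'E'
from h import *
np.set_printoptions(precision=4,suppress=True)
print(get_state()["time"],ctrl.pinch_z, get_state()["eef_rot"])
for c in("scene","top"):
    img,W=cloud(c); cv2.imwrite(f"pics/{c}0.png",img); np.save(f"pics/{c}0.npy",W)
    for n in("whetstone","stone_holder","sliding_jaw","peeler_1","kitchen_timer","stone_cup","salt_ramekin","bottle_1","spice_jar_1"):
        for r in models.masks_of(c,n):
            m=r["mask"]; p=W[m]; p=p[~np.isnan(p[:,0])]
            print(c,n,round(r["p"],2),np.round(r["point"]),m.sum(),np.median(p,0) if len(p) else None,(p.min(0),p.max(0)) if len(p) else None)
print(get_state()["time"])
E
```

```text
pics
0.0 -0.0187 [-0.0009  0.9922  0.125  -0.0001]
scene whetstone 0.9 [243. 215.] 521 [0.4258 0.1892 0.0241] (array([ 0.3953,  0.1211, -0.0067]), array([0.5104, 0.3207, 0.0336]))
scene whetstone 0.62 [165. 191.] 155 [0.3769 0.5642 0.0255] (array([ 0.321 ,  0.5112, -0.0023]), array([0.4418, 0.6324, 0.0319]))
scene whetstone 0.58 [247. 179.] 297 [0.6205 0.3476 0.0588] (array([ 0.6038,  0.3295, -0.0076]), array([0.8307, 0.553 , 0.108 ]))
scene whetstone 0.44 [218. 206.] 70 [0.4542 0.3245 0.0128] (array([ 0.0311, -0.121 , -0.0075]), array([0.4774, 0.3434, 0.3424]))
scene stone_holder 0.82 [340. 252.] 1507 [ 0.4512 -0.2277  0.0113] (array([ 0.1204, -0.5445, -0.0106]), array([ 0.5474, -0.0583,  0.2944]))
scene stone_holder 0.29 [259. 171.] 194 [0.6853 0.3259 0.0546] (array([ 0.6528,  0.278 , -0.0107]), array([0.8502, 0.5017, 0.112 ]))
scene sliding_jaw 0.62 [316. 240.] 146 [ 0.4568 -0.1242  0.0264] (array([ 0.4197, -0.1364,  0.0071]), array([ 0.5083, -0.108 ,  0.0387]))
scene peeler_1 0.43 [286. 233.] 149 [ 0.4379 -0.015   0.0093] (array([ 0.3801, -0.0274, -0.0028]), array([0.5355, 0.0104
[... 1703 characters left out ...]
]), array([0.5484, 0.0037, 0.023 ]))
top kitchen_timer 0.77 [277. 178.] 417 [0.6662 0.1131 0.0467] (array([ 0.6434,  0.0755, -0.0178]), array([0.7124, 0.1507, 0.0571]))
top stone_cup 0.94 [372. 165.] 475 [ 0.6505 -0.166   0.0452] (array([ 0.6165, -0.1984, -0.0055]), array([ 0.7069, -0.1326,  0.0682]))
top salt_ramekin 0.74 [422. 142.] 463 [ 0.6751 -0.3307  0.0299] (array([ 0.6433, -0.3657, -0.0016]), array([ 0.7074, -0.2965,  0.0453]))
top bottle_1 0.82 [225. 190.] 388 [0.6616 0.2602 0.0884] (array([ 0.3503,  0.1949, -0.0059]), array([0.7131, 0.3075, 1.1211]))
top spice_jar_1 0.86 [193. 212.] 374 [0.6282 0.3581 0.1022] (array([ 0.6132,  0.3389, -0.0009]), array([0.6859, 0.3838, 0.1108]))
1.0
```

```bash
python3 - <<'E'
import cv2
a=cv2.imread("pics/top0.png")[110:370,90:490]
cv2.imwrite("pics/v1.png",cv2.resize(a,(800,520),interpolation=cv2.INTER_CUBIC))
E
```

```text
(no output)
```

View pics/v1.png

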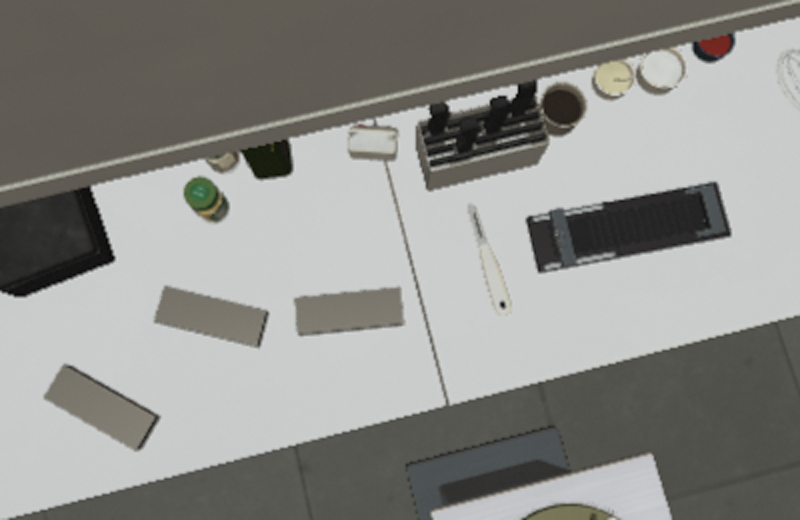

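View pics/scene0.png

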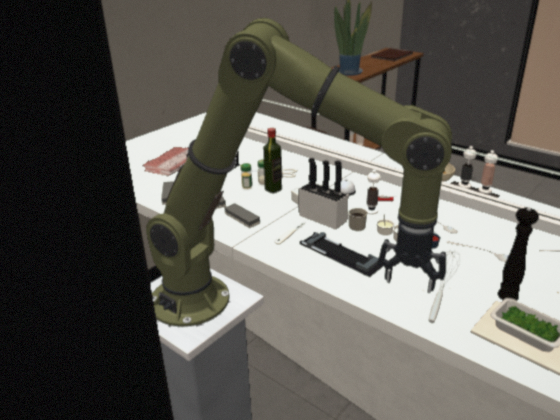

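The nearest stone, by its distance from the base, is the one at (265,266) in the top view, at about (0.44, 0.20). The holder runs along world y, with its jaw at the +y end (370,229) and its stop at about (445,215). The peeler lies between them. Next I'll check which tilted poses are reachable for turning the stone over.

```bash
cat >> h.py <<'E'
def orient(az, tilt, flip=0):
    """tool z at angle tilt from down, heading az; closing axis horizontal, perpendicular to az"""
    z=np.array([np.sin(tilt)*np.cos(az),np.sin(tilt)*np.sin(az),-np.cos(tilt)])
    y=np.array([-np.sin(az),np.cos(az),0])*(-1 if flip else 1)
    R=np.stack([np.cross(y,z),y,z],1)
    return R
def quat(R): return np.roll(Ro.from_matrix(R).as_quat(),1)
def ikp(pinch,R):
    return ctrl.ik(list(np.array(pinch)-R[:,2]*ctrl.pinch_z), list(quat(R)))
E
python3 - <<'E'
from h import *
import time
t=time.time()
D=np.deg2rad
for p in ([.45,.2],[.5,.1],[.45,-.0],[.55,.05],[.6,.0],[.45,-.2]):
    print(p)
    for az in range(-180,180,30):
        s=""
        for tilt in (-30,0,30,45,60,75,90):
            s+=f"{tilt}:"+"".join("AB"[f] if ikp(p+[.1],orient(D(az),D(tilt),f)) is not None else "." for f in (0,1))+" "
        print(az,s)
print(time.time()-t, get_state()["time"])
E
```

```text
[0.45, 0.2]
-180 -30:AB 0:AB 30:AB 45:AB 60:AB 75:.. 90:.. 
-150 -30:AB 0:AB 30:AB 45:AB 60:AB 75:.. 90:.. 
-120 -30:AB 0:AB 30:AB 45:AB 60:AB 75:AB 90:.. 
-90 -30:AB 0:AB 30:AB 45:AB 60:AB 75:AB 90:AB 
-60 -30:AB 0:AB 30:AB 45:AB 60:AB 75:AB 90:AB 
-30 -30:AB 0:AB 30:AB 45:AB 60:AB 75:AB 90:AB 
0 -30:AB 0:AB 30:AB 45:.. 60:.. 75:.. 90:.. 
30 -30:AB 0:AB 30:AB 45:.. 60:.. 75:.. 90:.. 
60 -30:AB 0:AB 30:AB 45:.. 60:.. 75:.. 90:.. 
90 -30:AB 0:AB 30:AB 45:AB 60:AB 75:AB 90:AB 
120 -30:AB 0:AB 30:AB 45:AB 60:AB 75:AB 90:AB 
150 -30:AB 0:AB 30:AB 45:AB 60:AB 75:AB 90:AB 
[0.5, 0.1]
-180 -30:AB 0:AB 30:AB 45:AB 60:.. 75:.. 90:.. 
-150 -30:AB 0:AB 30:AB 45:AB 60:AB 75:.. 90:.. 
-120 -30:AB 0:AB 30:AB 45:AB 60:AB 75:AB 90:AB 
-90 -30:AB 0:AB 30:AB 45:AB 60:AB 75:AB 90:AB 
-60 -30:AB 0:AB 30:AB 45:AB 60:AB 75:AB 90:AB 
-30 -30:AB 0:AB 30:AB 45:AB 60:.. 75:.. 90:AB 
0 -30:AB 0:AB 30:AB 45:.. 60:.. 75:.. 90:.. 
30 -30:AB 0:AB 30:AB 45:.. 60:.. 75:.. 90:.. 
60 -30:AB 0:AB 30:AB 45:AB 60:AB 75:AB 90:AB 
90 -30:AB 0:AB 30:AB 45:AB 60:AB 75:AB 90:AB 
120 -30:AB 0:AB 30:AB 45:AB 60:AB 75:AB 90:AB 

[... 1667 characters left out ...]
B 90:AB 
120 -30:AB 0:AB 30:AB 45:AB 60:AB 75:AB 90:AB 
150 -30:AB 0:AB 30:AB 45:AB 60:.. 75:.. 90:.. 
[0.45, -0.2]
-180 -30:AB 0:AB 30:AB 45:AB 60:AB 75:.. 90:.. 
-150 -30:AB 0:AB 30:AB 45:AB 60:AB 75:AB 90:AB 
-120 -30:AB 0:AB 30:AB 45:AB 60:AB 75:AB 90:AB 
-90 -30:AB 0:AB 30:AB 45:AB 60:AB 75:AB 90:AB 
-60 -30:AB 0:AB 30:AB 45:.. 60:.. 75:.. 90:.. 
-30 -30:AB 0:AB 30:AB 45:.. 60:.. 75:.. 90:.. 
0 -30:AB 0:AB 30:AB 45:.. 60:.. 75:.. 90:.. 
30 -30:AB 0:AB 30:AB 45:AB 60:AB 75:AB 90:AB 
60 -30:AB 0:AB 30:AB 45:AB 60:AB 75:AB 90:AB 
90 -30:AB 0:AB 30:AB 45:AB 60:AB 75:AB 90:AB 
120 -30:AB 0:AB 30:AB 45:AB 60:AB 75:AB 90:.. 
150 -30:AB 0:AB 30:AB 45:AB 60:AB 75:.. 90:.. 
34.770198822021484 1.0
```

Azimuth ±90° is reachable at every tilt I tried. The plan:
1. Grasp the stone with the tool tilted.
2. Rotate it 90° about the closing axis and stand it on its end.
3. Regrasp it from the other side and rotate it another 90° into the holder.

First I'll measure the holder and the stone with the wrist camera.

```bash
cat >> h.py <<'E'
def best(pinch,az,tilt):
    c=[(np.abs(np.array(j)-q0).max(),f,j) for f in (0,1) for q0 in [np.array(get_state()["qpos"])] if (j:=ikp(pinch,orient(az,tilt,f))) is not None]
    return min(c,key=lambda a:a[0]) if c else None
E
python3 - <<'E'
from h import *
np.set_printoptions(precision=4,suppress=True)
D=np.deg2rad
for i,(p,cl) in enumerate([([.455,-.22,.33],"stone_holder"),([.44,-.17,.28],"sliding_jaw"),([.44,.20,.30],"whetstone"),([.44,.15,.26],"whetstone")]):
    b=best(p,D(90),0); print(p,b[:2])
    ctrl.set_joints(b[2]); ctrl.pause(.3); st=get_state()
    fr=vision.grab_frame("wrist"); img,W=cloud("wrist",st,fr)
    cv2.imwrite(f"pics/w{i}.png",img); np.save(f"pics/w{i}.npy",W)
    for r in models.masks_of("wrist",cl):
        m=r["mask"]; q=W[m]; q=q[~np.isnan(q[:,0])]; np.save(f"pics/m{i}.npy",m) if r is not None else 0
        print(i,cl,round(r["p"],2),np.round(r["point"]),m.sum(),np.median(q,0),q.min(0),q.max(0))
    print(st["time"],st["tcp_pos"])
a=cv2.imread("pics/w0.png"); b=cv2.imread("pics/w3.png")
cv2.imwrite("pics/v2.png",cv2.resize(a,(800,600)));cv2.imwrite("pics/v3.png",b)
E
```

```text
[0.455, -0.22, 0.33] (np.float64(0.5459876204743428), 1)
0 stone_holder 0.61 [285. 145.] 14123 [ 0.465  -0.2022  0.0135] [ 0.4151 -0.3653 -0.0004] [ 0.5138 -0.0738  0.0411]
3.1167 [ 0.4548 -0.2204  0.3111]
[0.44, -0.17, 0.28] (np.float64(0.17384349589961023), 1)
1 sliding_jaw 0.8 [304. 119.] 1412 [ 0.4704 -0.1186  0.0304] [ 0.4301 -0.1315  0.0085] [ 0.5111 -0.107   0.0414]
1 sliding_jaw 0.43 [299. 192.] 16040 [ 0.4647 -0.2     0.0135] [ 0.4155 -0.3732 -0.0016] [ 0.5172 -0.0737  0.0414]
3.9083 [ 0.4405 -0.1707  0.2617]
[0.44, 0.2, 0.3] (np.float64(0.9241701163895585), 1)
2 whetstone 0.73 [282. 155.] 5570 [0.4429 0.2085 0.0297] [ 0.4072  0.1197 -0.0025] [0.4794 0.2824 0.0329]
2 whetstone 0.62 [298.  24.] 2882 [0.4621 0.3515 0.0297] [ 0.4255  0.3166 -0.0016] [0.5052 0.3805 0.0324]
2 whetstone 0.53 [519. 110.] 6027 [0.6629 0.2646 0.1045] [ 0.659   0.2237 -0.0028] [0.7531 0.3035 0.1664]
5.6917 [0.4403 0.1993 0.2812]
[0.44, 0.15, 0.26] (np.float64(0.1159008520307101), 1)
3 whetstone 0.93 [279. 114.] 7469 [0.4428 0.2099 0.0297] [ 0.4046  0.1201 -0.0036] [0.4811 0.2862 0.0326]
3 whetstone 0.47 [305.   0.] 105 [0.4666 0.3188 0.0129] [0.4558 0.3163 0.0003] [0.4744 0.3238 0.0316]
6.4583 [0.4402 0.151  0.2419]
```

View pics/v2.png

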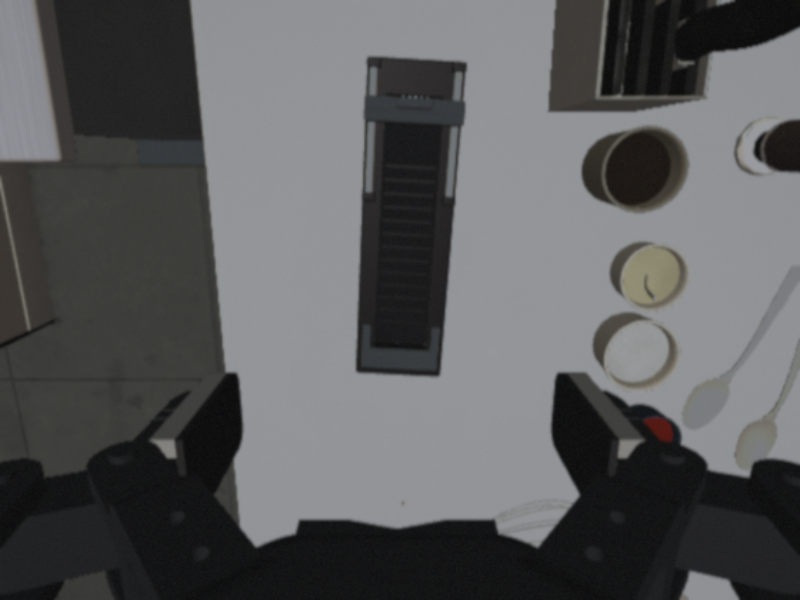

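View pics/v3.png

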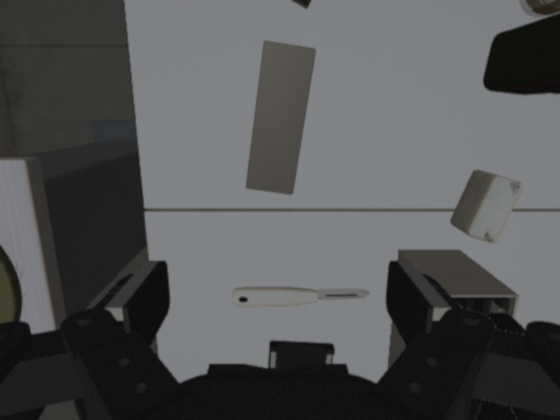

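The wrist view confirms the layout: the jaw bar is at (415,108) and the stop with its cheeks is at (400,358) in the 800x600 view. The stone is at (280,115), slightly rotated. Now I'll fit rectangles to get precise poses.

```bash
cat > fit.py <<'E'
from h import *
np.set_printoptions(precision=4,suppress=True)
def rect(P):
    (c,s,a)=cv2.minAreaRect((P[:,:2]*1000).astype(np.float32)); 
    if s[0]<s[1]: a+=90; s=s[::-1]
    return np.array(c)/1000,np.array(s),(a%180)
def sel(W,c,r,z0,z1):
    P=W.reshape(-1,3); P=P[~np.isnan(P[:,0])]
    return P[(abs(P[:,0]-c[0])<r[0])&(abs(P[:,1]-c[1])<r[1])&(P[:,2]>z0)&(P[:,2]<z1)]
def pct(P,a,lo=.7):
    """robust box: rotate by -(a-90) so long axis is y; centre and size from percentiles"""
    t=np.deg2rad(a-90); R=np.array([[np.cos(t),np.sin(t)],[-np.sin(t),np.cos(t)]])
    Q=P[:,:2]@R.T; l,h=np.percentile(Q,[lo,100-lo],axis=0); return ((l+h)/2)@R,(h-l)*1000
E
python3 - <<'E'
from fit import *
for n in ("w2","w3","top0"):
    W=np.load(f"pics/{n}.npy"); P=sel(W,(.443,.205),(.055,.1),.024,.04)
    r=rect(P); print("stone",n,*r,*pct(P,r[2]),"z",np.median(P[:,2]))
for n in ("w0","w1","top0"):
    W=np.load(f"pics/{n}.npy"); P=sel(W,(.465,-.22),(.06,.16),.006,.05)
    r=rect(P); print("holder",n,*r,*pct(P,r[2]))
    a=r[2]
    S=sel(W,(.46,-.345),(.06,.04),.022,.04); 
    if len(S)>20: r=rect(S); print("  stop",*r,*pct(S,r[2],.5),np.median(S[:,2]))
    J=sel(W,(.468,-.118),(.06,.03),.022,.034); r=rect(J); print("  jaw",*r,*pct(J,r[2]),np.median(J[:,2]))
    B=sel(W,(.46,-.22),(.015,.07),0,.03);print("  bed",np.median(B[:,2]))
E
```

```text
stone w2 [0.4424 0.2038] [150.274   52.1273] 81.74235534667969 [0.4424 0.2043] [ 51.1775 147.4013] z 0.029740125562438546
stone w3 [0.4424 0.2039] [150.4225  52.1039] 81.78903198242188 [0.4424 0.2042] [ 51.1377 147.4685] z 0.02973464437229846
stone top0 [0.4406 0.2048] [150.1457  52.6132] 81.6400375366211 [0.4405 0.2045] [ 51.5152 147.0013] z 0.029549367255091916
holder w0 [ 0.4645 -0.22  ] [289.7604  84.0907] 86.72969818115234 [ 0.4644 -0.2194] [ 82.4979 283.8166]
  stop [ 0.4582 -0.3284] [71.8395 43.2602] 177.04903411865234 [ 0.4582 -0.3282] [42.6704 71.176 ] 0.029484992442430163
  jaw [ 0.4705 -0.1189] [83.5677 20.597 ] 176.6781997680664 [ 0.4702 -0.119 ] [20.3073 82.4198] 0.03005648379192849
  bed 0.013787272752218804
holder w1 [ 0.4646 -0.2203] [290.1778  84.2172] 86.7123794555664 [ 0.4644 -0.2191] [ 82.3481 284.0193]
  stop [ 0.4583 -0.3284] [72.073  43.3742] 177.23796844482422 [ 0.4582 -0.3281] [42.4545 71.3158] 0.02946638207365948
  jaw [ 0.4703 -0.1188] [83.9555 20.6519] 176.7623291015625 [ 0.4702 -0.1188] [20.1299 82.2905] 0.030162110983772722
  bed 0.013780501679347287
holder top0 [ 0.4636 -0.2186] [291.79   117.0966] 88.60984802246094 [ 0.4628 -0.2182] [ 86.8936 284.8831]
  stop [ 0.4563 -0.3265] [70.9852 43.6499] 176.33721160888672 [ 0.4562 -0.3265] [42.8463 70.8477] 0.029108004423921422
  jaw [ 0.4687 -0.1179] [84.2355 22.5203] 176.98441314697266 [ 0.4683 -0.1176] [21.9248 83.0416] 0.029254989121270968
  bed 0.013115044463408434
```

Both fits agree to under 1 mm:
- **Stone:** centre (0.4424, 0.2039), axis at 81.8°, top at 30 mm.
- **Holder:** centre (0.4646, −0.2201), axis at 86.7°, jaw travel about 0.0186.

Stage 1 is to grasp the stone at tilt −30° and stand it up at tilt +60°.

```bash
cat >> h.py <<'E'
D=np.deg2rad
HA=D(86.72); HC=np.array([.4646,-.2201]); HY=np.array([np.cos(HA),np.sin(HA)]); HX=np.array([HY[1],-HY[0]])
SP=np.array([.45,.13])
def go(pinch,az,tilt,lin=None,lim=1.6):
    R=orient(az,D(tilt),1); pos=list(np.array(pinch)-R[:,2]*ctrl.pinch_z); q=list(quat(R))
    j=ctrl.ik(pos,q)
    d=np.abs(np.array(j)-get_state()["qpos"]).max() if j is not None else None
    if lin is None:
        if d is None or d>lim: raise SystemExit(f"no go {pinch} {tilt} {d}")
        ctrl.set_joints(j)
    else: ctrl.movel(pos,max_speed=lin)
    s=get_state(); p=np.array(s["tcp_pos"])+R[:,2]*ctrl.pinch_z
    print("go",np.round(p-np.array(pinch),4),"d",None if d is None else round(d,2),"t",round(s["time"],2),"F",np.round(s["contact_force"],1),"w",round(s["width"],4))
E
python3 - <<'E'
from h import *
a=D(81.77); u=np.array([np.cos(a),np.sin(a)]); c=np.array([.4424,.2039])
R=orient(a,D(-30),1); g=np.append(c+.010*u,.0235)
go(g-R[:,2]*.10,a,-30); go(g,a,-30,.1)
ctrl.close_gripper(60); s=get_state(); print("grip",s["width"],s["gripper_force"])
go(g+[0,0,.10],a,-30,.15)
go([.45,.13,.17],HA,15)
go([SP[0],SP[1],.15],HA,60)
s=get_state(); print("grip",s["width"],s["gripper_force"],s["time"],s["qpos"])
img,_=vision.grab_frame("scene"); cv2.imwrite("pics/s1.png",img[110:320,130:480]); cv2.imwrite("pics/v4.png",cv2.resize(img[110:320,130:480],(800,480)))
E
```

```text
go [ 0.0006 -0.0007  0.0006] d 0.8 t 7.55 F [ 1.1 -0.1 -0.1] w 0.0855
go [0.0002 0.0007 0.0004] d 0.19 t 8.7 F [ 0.3 -0.  -0.6] w 0.0854
grip 0.00034746247592015023 1.7540856543928385
go [-0.0002 -0.0004 -0.0006] d 0.15 t 10.28 F [-1.2 -0.3  0.7] w 0.0001
go [-0.0001  0.0005 -0.0002] d 0.94 t 11.42 F [-0.4  0.3 -0.2] w 0.0001
go [-0.0001  0.0013  0.0003] d 0.68 t 12.18 F [-0.6  0.2 -0.7] w 0.0002
grip 0.00019302031557561137 0.0 12.1833 [ 1.09207544  1.05832152 -1.30960662  2.16005574 -0.09165367  0.52360148
  0.06036567]
```

View pics/v4.png

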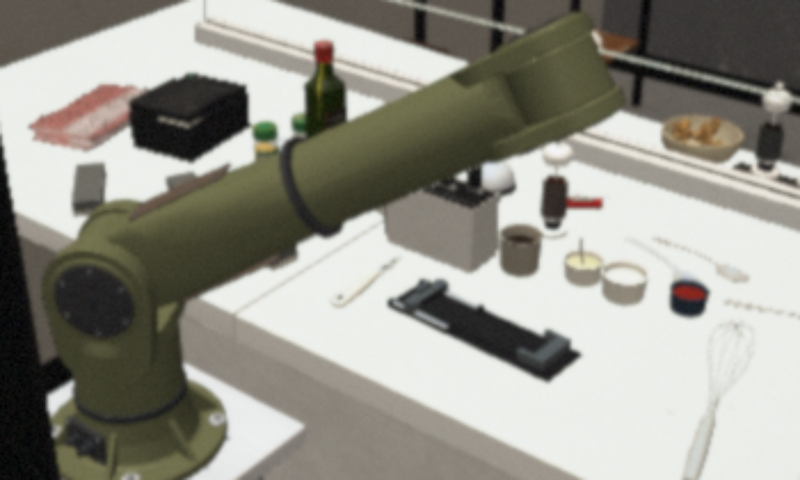

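The fingers shut on nothing, so I'll look at where the stone is now.

```bash
python3 - <<'E'
from fit import *
ctrl.ungrasp()
st=get_state(); R=Ro.from_quat(np.roll(st["eef_rot"],-1)).as_matrix(); print(R, orient(HA,D(60),1), st["tcp_pos"], st["width"])
go([.44,.15,.26],D(90),0); ctrl.pause(.3); st=get_state()
fr=vision.grab_frame("wrist"); img,W=cloud("wrist",st,fr); cv2.imwrite("pics/w5.png",img); np.save("pics/w5.npy",W)
P=sel(W,(.443,.205),(.07,.11),.024,.05); r=rect(P); print("stone",*r,*pct(P,r[2]),"z",np.median(P[:,2]))
print(np.array(vision.camera_info("wrist")["hand_eye"]))
m=W[...,2]; print(get_state()["time"])
E
```

```text
[[ 0.0288  0.9984  0.0497]
 [ 0.4991 -0.0574  0.8646]
 [ 0.8661 -0.0001 -0.4999]] [[ 0.0286  0.9984  0.0496]
 [ 0.4992 -0.0572  0.8646]
 [ 0.866  -0.     -0.5   ]] [0.4509 0.1461 0.1406] 0.08535856304473619
go [-0.0004 -0.0013 -0.0015] d 0.86 t 14.07 F [-0.7  0.1 -1.2] w 0.0857
stone [0.4424 0.204 ] [150.3011  52.0229] 81.76158905029297 [0.4424 0.2042] [ 51.1426 147.4869] z 0.029713055989060974
[[-0.0005 -0.9657 -0.2597  0.0663]
 [ 1.     -0.0004 -0.0006  0.001 ]
 [ 0.0005 -0.2597  0.9657 -0.1728]
 [ 0.      0.      0.      1.    ]]
14.4167
```

View pics/w5.png

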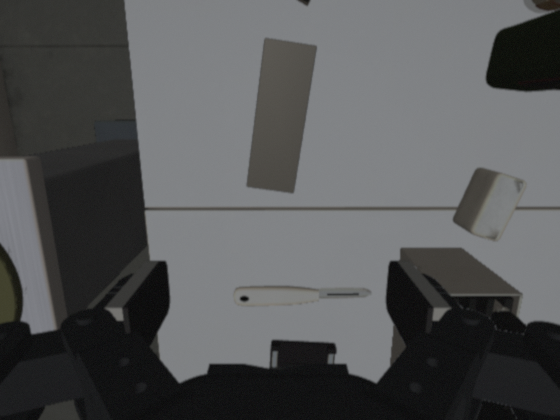

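The stone hasn't moved, so the fingers must have closed above it. I'll check where the open fingertips really are, using the depth image.

```bash
python3 - <<'E'
from fit import *
st=get_state(); print(st["tcp_pos"],ctrl.pinch_z,np.array(vision.camera_info("wrist")["mtx"]).tolist())
def fing():
    st=get_state(); fr=vision.grab_frame("wrist"); img,W=cloud("wrist",st,fr)
    R=Ro.from_quat(np.roll(st["eef_rot"],-1)).as_matrix()
    T=(W-np.array(st["tcp_pos"]))@R
    m=(T[...,2]<.03)&(T[...,2]>-.06)
    for nm,s in (("L",np.s_[:,:280]),("R",np.s_[:,280:])):
        Q=T[s][m[s]]; 
        if len(Q): print(nm,len(Q),"tip z",np.sort(Q[:,2])[-5:],"y range near tip",np.percentile(Q[Q[:,2]>Q[:,2].max()-.006][:,1],[0,50,100]),"x",np.percentile(Q[Q[:,2]>Q[:,2].max()-.006][:,0],[0,50,100]))
    return img
fing()
ctrl.close_gripper(60); print(get_state()["width"]); img=fing(); cv2.imwrite("pics/w6.png",img); ctrl.ungrasp(); print(get_state()["time"])
E
```

```text
[0.44   0.1491 0.2402] -0.0187 [[362.5213547098113, 0.0, 277.44578326310113], [0.0, 362.5213547098113, 206.0178328424732], [0.0, 0.0, 1.0]]
L 1202 tip z [-0.0436 -0.0435 -0.0435 -0.0433 -0.0429] y range near tip [-0.048  -0.0418 -0.0414] x [-0.0101  0.002   0.0118]
R 1211 tip z [0.0288 0.0295 0.0295 0.0295 0.0299] y range near tip [0.1617 0.1631 0.1634] x [-0.1399 -0.1391 -0.1382]
0.00014226457483782428
L 994 tip z [-0.034  -0.0339 -0.0339 -0.0336 -0.0328] y range near tip [-0.0109 -0.0025  0.0015] x [0.0068 0.0114 0.012 ]
R 888 tip z [-0.0344 -0.0343 -0.0342 -0.0342 -0.0341] y range near tip [0.0019 0.006  0.0134] x [0.007  0.0113 0.0119]
16.0667
```

View pics/w6.png

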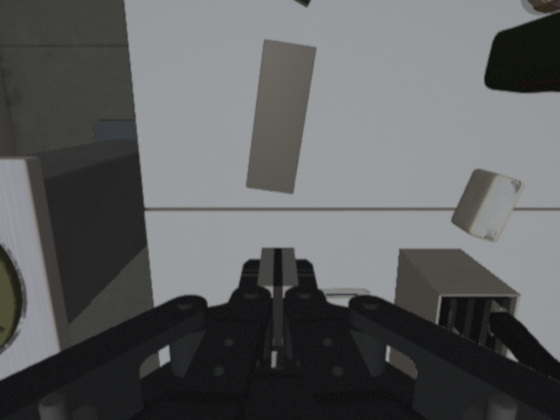

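The depth image shows the shut fingertips at tool z ≈ −0.034, not 0. So the physical tips sit 34 mm behind the reported TCP, which explains closing above the stone. I'll correct the grasp offset to −0.0527 and retry.

```bash
sed -i 's/ctrl\.pinch_z/PZ/g; s/^D=np.deg2rad/D=np.deg2rad; PZ=-0.0527/' h.py
cat > st1.py <<'E'
from h import *
a=D(81.77); u=np.array([np.cos(a),np.sin(a)]); c=np.array([.4424,.2039])
R=orient(a,D(-30),1); g=np.append(c+.010*u,.0235)
go(g-R[:,2]*.06,a,-30); go(g,a,-30,.1)
ctrl.close_gripper(60); s=get_state(); print("grip",s["width"],s["gripper_force"])
if s["width"]<.045: raise SystemExit("missed")
go(g+[0,0,.09],a,-30,.2)
go([.45,.13,.17],HA,15)
go([SP[0],SP[1],.12],HA,60)
s=get_state(); print("grip",s["width"],s["gripper_force"],s["time"],s["qpos"])
E
python3 st1.py; python3 - <<'E'
from fit import *
img,_=vision.grab_frame("top"); cv2.imwrite("pics/t7.png",img)
st=get_state(); img2,W=cloud("wrist",st,vision.grab_frame("wrist")); np.save("pics/w7.npy",W)
cv2.imwrite("pics/v5.png",np.hstack([cv2.resize(img[180:340,200:400],(400,320)),cv2.resize(img2,(400,320))]))
E
```

```text
go [ 0.0006 -0.0006  0.0007] d 0.81 t 17.01 F [-0.5  0.1  0.8] w 0.0854
go [0.0004 0.0003 0.0005] d 0.12 t 17.76 F [0.  0.8 0.6] w 0.0855
grip 0.05123134339951873 63.28879237174988
go [-0.0001 -0.0004 -0.0006] d 0.14 t 18.77 F [ 0.1 -0.  -2.3] w 0.0508
go [-0.0005  0.0004 -0.0005] d 0.88 t 19.83 F [ 0.1  0.6 -1.6] w 0.0512
go [-0.      0.0012  0.0002] d 0.72 t 20.65 F [-0.4  0.4 -1.7] w 0.0507
grip 0.05072470213245168 62.84764051437378 20.65 [ 0.99788087  1.11533999 -1.22354241  2.20274636 -0.10718186  0.38651977
  0.131426  ]
```

View pics/v5.png

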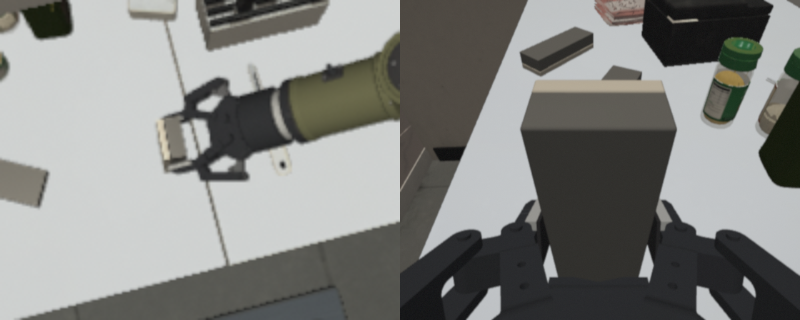

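The stone is held and standing, with its coarse face towards the wrist camera and the pale fine strip behind it. I'll check its tilt and top height, then lower it.

```bash
python3 - <<'E'
from fit import *
W=np.load("pics/w7.npy"); v,u=np.mgrid[:420,:560]
m=(u>385-0)&(u<455) if False else (u>190)&(u<360)&(v>185)&(v<330)
# coarse face: wrist image px (400..->x scaled .714): cols ~ (545-400)*1.4=203..350, rows 130*1.31=170..340
P=W[m]; P=P[~np.isnan(P[:,0])]
P=P[(P[:,2]>.06)&(P[:,2]<.18)&(abs(P[:,0]-.45)<.02)]; med=np.median(P[:,1]); P=P[abs(P[:,1]-med)<.01]
A=np.c_[P[:,0],P[:,2],np.ones(len(P))]; k=np.linalg.lstsq(A,P[:,1],rcond=None)[0]; print(len(P),med,k,"tilt deg",np.rad2deg(np.arctan(k[1])),"yaw",np.rad2deg(np.arctan(k[0])))
T=W[100:190,180:380].reshape(-1,3); T=T[(T[:,2]>.165)&(abs(T[:,1]-.15)<.05)&(abs(T[:,0]-.45)<.05)]
print("top z",np.percentile(T[:,2],[5,50,90]),"x",np.percentile(T[:,0],[1,99]),"y",np.percentile(T[:,1],[1,99]))
E
```

```text
19292 0.12609830832094732 [-0.0536  0.0026  0.1498] tilt deg 0.14933310464651428 yaw -3.0688790673042794
top z [0.1788 0.1837 0.1843] x [0.4274 0.4761] y [0.1247 0.1545]
```

```bash
sed -i 's/HC=np.array(\[.4646/HC=np.array([.4633/' h.py; python3 - <<'E'
from fit import *
go([*SP,.0865],HA,60,.08)
z=.0865
while get_state()["contact_force"][2]<0.5 and z>.0825:
    z-=.0007; go([*SP,z],HA,60,.03)
ctrl.ungrasp(); ctrl.pause(.2); st=get_state(); print(st["width"])
R=orient(HA,D(60),1); p=np.array([*SP,z])
go(p-R[:,2]*.085,HA,60,.15)
p2=p-R[:,2]*.085
go([p2[0],p2[1],.27],HA,60,.25)
go([SP[0],SP[1]-.0,.32],HA,0)
ctrl.pause(.2); st=get_state(); img,W=cloud("wrist",st,vision.grab_frame("wrist"))
T=sel(W,(.45,.14),(.06,.06),.13,.165); r=rect(T); print("top",*r,*pct(T,r[2]),np.median(T[:,2]),get_state()["time"])
E
```

```text
go [-0.0001  0.0005 -0.0003] d 0.06 t 21.32 F [-0.4  0.6 -0.2] w 0.0512
go [-0.0002  0.0004  0.0004] d 0.0 t 21.57 F [0.5 0.6 4.8] w 0.0514
0.08544233836351983
go [-0.0003  0.0004 -0.0002] d 0.24 t 22.93 F [ 0.2 -0.8  0.1] w 0.0854
go [-0.0006  0.     -0.0014] d 0.22 t 23.64 F [-0.4  1.4 -0.7] w 0.0852
go [-0.0004 -0.0014 -0.002 ] d 0.97 t 24.57 F [ 0.1 -0.2  0.1] w 0.0851
top [0.451  0.1387] [51.729  30.3885] 176.72869873046875 [0.4511 0.1389] [29.7948 50.9785] 0.1495638601863376 24.8167
```

The stone stands at (0.451, 0.139) with the right yaw and its top at 0.1496 m. Stage 2 is to regrasp it from the fine side.

```bash
sed -i 's/HC=np.array(\[.4633/HC=np.array([.4637/' h.py; python3 - <<'E'
from fit import *
g=np.append(SP+HY*.017,.085); R=orient(HA,D(-70),1); pre=g-R[:,2]*.09
go([pre[0],pre[1]+.05,.26],HA,-40)
go(pre+[0,.02,.0],HA,-70)
go(g,HA,-70,.12)
ctrl.close_gripper(60); s=get_state(); print("grip",s["width"],s["gripper_force"],s["contact_force"])
if s["width"]<.045: raise SystemExit("missed")
go(g+[0,0,.06],HA,-70,.15)
go(np.append(SP,.22),HA,-30)
h=HC+HY*(-.035+.010-.010)
go([h[0],h[1],.18],HA,20)
st=get_state(); print("grip",st["width"],st["gripper_force"],st["time"])
img,W=cloud("wrist",st,vision.grab_frame("wrist")); np.save("pics/w8.npy",W)
img2,W2=cloud("top"); np.save("pics/t8.npy",W2)
cv2.imwrite("pics/v6.png",np.hstack([cv2.resize(img2[150:310,300:500],(400,320)),cv2.resize(img,(400,320))]))
E
```

```text
go [ 0.0007 -0.0011  0.0002] d 0.97 t 25.98 F [ 0.  -0.9  0. ] w 0.0854
go [ 0.0008 -0.0004  0.0008] d 0.59 t 26.61 F [0.4 0.2 2. ] w 0.0853
go [0.0002 0.0009 0.0001] d 0.25 t 27.67 F [0.4 0.1 0.7] w 0.0853
grip 0.05078936022045368 65.01047372817993 [-0.5909  1.7389  1.8404]
go [-0.      0.     -0.0005] d 0.09 t 28.62 F [ 0.6 -0.7 -2.6] w 0.051
go [-0.0003 -0.001  -0.    ] d 0.45 t 29.25 F [ 0.5 -0.2 -3.1] w 0.0512no go [np.float64(0.4616974562251447), np.float64(-0.25504266472995135), 0.18] 20 1.6352803808021403
```

```bash
python3 - <<'E'
from fit import *
go([.455,-.05,.22],HA,0)
h=HC+HY*(-.035+.010-.010)
go([h[0],h[1],.16],HA,20)
ctrl.pause(.2); st=get_state(); print("grip",st["width"],st["gripper_force"],st["time"])
img,W=cloud("wrist",st,vision.grab_frame("wrist")); np.save("pics/w8.npy",W)
img2,W2=cloud("top"); np.save("pics/t8.npy",W2)
cv2.imwrite("pics/v6.png",np.hstack([cv2.resize(img2[150:310,300:500],(400,320)),cv2.resize(img,(400,320))]))
E
```

```text
go [-0.0004  0.0019 -0.0015] d 0.88 t 30.17 F [ 0.5  0.5 -2.1] w 0.0512
go [ 0.0009  0.0021 -0.0005] d 0.72 t 31.02 F [ 0.5  0.4 -2.1] w 0.0509
grip 0.05094772579618056 64.72559809684753 31.225
```

View pics/v6.png

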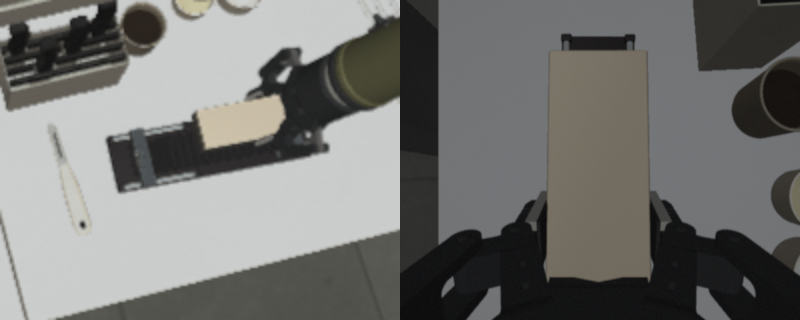

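The pale fine face is up and the stone lines up with the holder. I'll fit its pose in the hand and compare its x with the holder seen in the same frame.

```bash
python3 - <<'E'
from fit import *
W=np.load("pics/w8.npy")
P=sel(W,(.465,-.23),(.07,.14),.13,.20); med=np.median(P[:,2]); P=P[abs(P[:,2]-med)<.008]
A=np.c_[(P[:,:2]-HC)@np.c_[HX,HY],np.ones(len(P))]; k=np.linalg.lstsq(A,P[:,2],rcond=None)[0]
print(len(P),med,"slopes x,y",k)
Q=A[:,:2]; print("holder-frame y max",np.percentile(Q[:,1],[1,99.8]))
for y0 in (-.04,-.02,0.,.02,.03):
    s=Q[abs(Q[:,1]-y0)<.008]; e=np.percentile(s[:,0],[.5,99.5]); print(y0,e,e.mean())
J=sel(W,(.47,-.105),(.06,.06),.005,.045); B=(J[:,:2]-HC)@np.c_[HX,HY]
print("holder end x edges",len(J),np.percentile(B[:,0],[.3,99.7]),np.percentile(B[:,0],[.3,99.7]).mean(),np.percentile(B[:,1],[1,99]))
E
```

```text
44381 0.16585602954284312 slopes x,y [ 0.002  -0.0029  0.1656]
holder-frame y max [-0.0548  0.0519]
-0.04 [-0.0238  0.0275] 0.0018809511466501613
-0.02 [-0.0363  0.04  ] 0.001836307504834444
0.0 [-0.024   0.0272] 0.0015957813931542827
0.02 [-0.0241  0.0271] 0.0014636615371044857
0.03 [-0.0241  0.0272] 0.0015227414789072378
holder end x edges 2023 [-0.0403  0.0421] 0.0008645392949775121 [0.1265 0.1439]
```

The stone is level and within 1 mm of the holder's centreline. I'll lower it while watching the contact force.

```bash
python3 - <<'E'
from fit import *
h=HC+HY*(-.035+.010-.010)
F=lambda: get_state()["contact_force"]
go([*h,.06],HA,20,.12); f0=F()[2]
ok=True
for z in (.052,.046,.040):
    go([*h,z],HA,20,.05)
    if F()[2]-f0>8: ok=False; print("early contact",z); break
if ok:
    while F()[2]-f0<4 and z>.0355:
        z-=.0007; go([*h,z],HA,20,.03)
st=get_state()
W=cloud("wrist",st,vision.grab_frame("wrist"))[1]; np.save("pics/w9.npy",W)
P=sel(W,(.465,-.23),(.07,.14),.03,.06); med=np.median(P[:,2]); P=P[abs(P[:,2]-med)<.006]
A=np.c_[(P[:,:2]-HC)@np.c_[HX,HY],np.ones(len(P))]; k=np.linalg.lstsq(A,P[:,2],rcond=None)[0]
print("top",med,k,"ymax",np.percentile(A[:,1],99.8),"wt",st["wrist_torque"],st["time"])
E
```

```text
go [ 0.0005 -0.0002  0.0006] d 0.21 t 32.31 F [ 0.4 -0.4 -2. ] w 0.051
go [-0.0002  0.     -0.0001] d 0.02 t 32.62 F [ 0.7  0.7 -1.4] w 0.0509
go [-0.0002  0.0001 -0.0003] d 0.01 t 32.88 F [ 0.2 -0.5 -2.4] w 0.051
go [-0.0003  0.0001 -0.0004] d 0.01 t 33.15 F [ 1.   0.  -0.6] w 0.0512
go [0. 0. 0.] d 0.0 t 33.4 F [-0.7  0.3 -2.5] w 0.0511
go [ 0.0001 -0.0001  0.0001] d 0.0 t 33.65 F [-0.4 -0.6 -1.5] w 0.0509
go [ 0.0001 -0.0001  0.0008] d 0.0 t 33.9 F [-1.3 -1.1  6.6] w 0.0509
top 0.04364738845394131 [ 0.0011 -0.0016  0.0436] ymax 0.04958291332328929 wt [-0.0138  0.453   0.1066] 33.9
```

The stone is on the bed with its top at 0.0436 m and level. I'll release it, check from above, and then push the jaw.

```bash
cat > chk.py <<'E'
from fit import *
def chk(save=None):
    ctrl.pause(.2); st=get_state(); img,W=cloud("wrist",st,vision.grab_frame("wrist"))
    if save: cv2.imwrite(save,img)
    S=sel(W,(.465,-.24),(.06,.13),.038,.05)
    # stone top only (bright), exclude thumb rest
    H=(S[:,:2]-HC)@np.c_[HX,HY]; m=H[:,1]<.048; r=rect(S[m]); 
    print("stone holder-frame",(np.array(r[0])-HC)@np.c_[HX,HY],r[1],"ang-HA",r[2]-np.rad2deg(HA),"z",np.median(S[m][:,2]))
    J=sel(W,(.465,-.15),(.06,.09),.024,.034); H=(J[:,:2]-HC)@np.c_[HX,HY]; e=H[(abs(H[:,0])>.028)&(H[:,1]>.03)]
    print("jaw y range",np.percentile(e[:,1],[3,50,97]),"t",get_state()["time"])
E
python3 - <<'E'
from chk import *
ctrl.ungrasp(); print(get_state()["width"])
h=HC+HY*(-.035); R=orient(HA,D(20),1); p=np.array([*h,.038])-R[:,2]*.08
go(p,HA,20,.15)
c=HC+HY*.04
go([*c,.26],HA,0)
ctrl.close_gripper(30)
chk("pics/w10.png")
E
```

```text
0.0848954335665785
go [-0.0004  0.0004 -0.0005] d 0.19 t 35.08 F [ 0.2  0.7 -0.2] w 0.0852
go [-0.0008 -0.0005 -0.0012] d 0.43 t 35.82 F [-0.2  0.5 -0.3] w 0.0854
stone holder-frame [0.0008 0.0041] [87.8102 52.0684] ang-HA 0.017121582031251137 z 0.043718048705710735
jaw y range [0.0923 0.1023 0.1113] t 36.8333
```

View pics/w10.png

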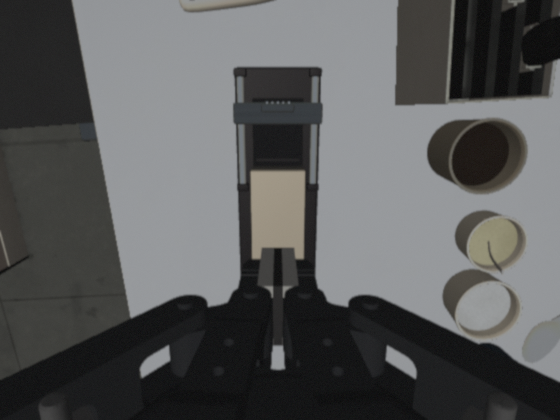

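The stone lies square and centred, with its pale face at (278,215) and the jaw bar at (278,113). Next I'll push the jaw from behind with the shut fingers.

```bash
python3 - <<'E'
from chk import *
F=lambda: np.array(get_state()["contact_force"])[:2]@HY
Z=.0385
at=lambda y,z: [*(HC+HY*y),z]
go(at(.152,.16),HA,0); go(at(.152,Z),HA,0,.12); print("closed",get_state()["width"])
go(at(.132,Z),HA,0,.08); print(F())
go(at(.090,Z),HA,0,.05); print(F())
y=.090
while F()<14 and y>.066:
    y-=.002 if y>.078 else .001
    ctrl.movel(list(np.array(at(y,Z))+[0,0,PZ]),max_speed=.03); print(round(y,4),round(F(),1),end="; ")
s=get_state(); print(s["time"],(np.array(s["tcp_pos"])[:2]-HC)@HY,s["contact_force"])
E
```

```text
go [ 0.0003 -0.0003  0.0002] d 0.31 t 37.48 F [ 0.2 -0.8  1. ] w 0.0001
go [ 0.0005 -0.0002  0.0005] d 0.31 t 38.65 F [-0.1  0.7  0. ] w 0.0002
closed 0.00019515416345878322
go [ 0.0002 -0.0004  0.0003] d 0.05 t 39.05 F [ 0.3  0.8 -0.3] w -0.0003
0.7740108057429604
go [-0.0004 -0.0003 -0.0001] d 0.09 t 40.04 F [0.2 0.3 0.1] w 0.0004
0.2888227029652011
0.088 1.1; 0.086 1.4; 0.084 2.2; 0.082 1.5; 0.08 1.3; 0.078 3.1; 0.077 2.4; 0.076 3.4; 0.075 2.9; 0.074 2.2; 0.073 1.7; 0.072 2.9; 0.071 4.1; 0.07 6.0; 0.069 8.7; 0.068 11.4; 0.067 13.8; 0.066 16.7; 44.5417 0.07069051840867346 [-2.0127 16.7927  3.1563]
```

The force rises to 17 N with the tool stalled at y=0.0707, which matches a jaw rear face at about 0.060, so it's tight. I'll back off and verify.

```bash
python3 - <<'E'
from chk import *
at=lambda y,z: [*(HC+HY*y),z]
go(at(.10,.0385),HA,0,.1); go(at(.10,.2),HA,0,.2)
ctrl.ungrasp(); go(at(-.04,.30),HA,0); chk("pics/w11.png")
st=get_state(); img,W=cloud("wrist",st,vision.grab_frame("wrist"))
S=sel(W,(.46,-.345),(.06,.04),.022,.036); r=rect(S); print("stop",(np.array(r[0])-HC)@np.c_[HX,HY],r[1])
E
```

```text
go [ 0.0005 -0.0009  0.0002] d 0.07 t 45.03 F [ 0.4  0.2 -1. ] w 0.0003
go [-0.0007 -0.0004 -0.0008] d 0.42 t 45.99 F [0.  0.9 0.5] w 0.0
go [-0.0001  0.0016 -0.0008] d 0.32 t 47.5 F [ 0.5 -0.5 -0.9] w 0.0853
stone holder-frame [ 0.0008 -0.0347] [149.0135  52.1031] ang-HA -0.016623229980467613 z 0.04372349732132785
jaw y range [0.0402 0.0499 0.0595] t 47.75
stop [ 0.0008 -0.1083] [71.8797 42.9938]
```

View pics/w11.png

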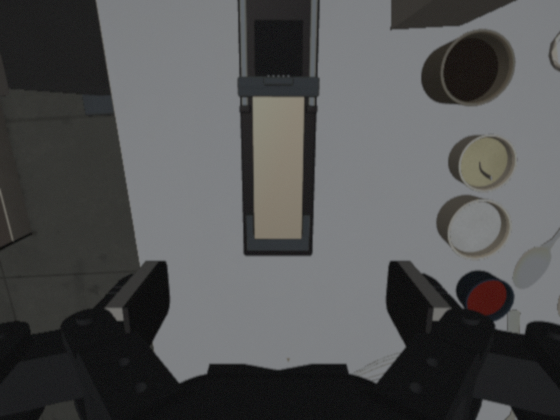

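The stone's centre is at holder y=−0.0347 (the seat is at −0.035). The jaw spans 0.040–0.060, so its travel is about 0.070. The stone is level and square, and the picture shows it from (278,97) to (278,240), tight between jaw and stop. Handing in.

```bash
python3 -c "
from station import *
print(ticket.close_job())"
```

```text
the job is handed in; nothing more can be done
None
```

The whetstone is turned fine face up and lies flat and square in the holder, tight between the fixed stop and the jaw (about 0.070 m travel), and the job is handed in; the verdict was not shown.

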